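# Fit the sleeve on the port and open its selector

### The arm

A 6-joint arm with a two-finger parallel gripper is mounted at the origin on a cart in front of the work surface, level with it; the furniture and walls round the work are solid. World frame = base frame: x ahead of the robot, y to its left, z up, the work surface at z = 0. Lengths are in mm, angles in rad, forces in N, time in s.
With the tool pointing down it reaches from about 275 to 750 mm from the base axis. Payload 10.2 kg.
Tool frame: the origin (TCP) lies midway between the tips of the shut fingers; the grasp point (between the pads) lies 19 mm behind it (ctrl.grasp_offset is the distance from the TCP to the grasp point, in mm); z points along the fingers, y is the line along which they close (so a half turn about z gives the same grasp; the last joint's range is limited). The gripper opens to 85 mm and grips with 20 to 120 N. Pads are 22 mm wide; open, the fingers measure 114 mm over their backs; the gripper's body (76 mm by 85 mm) begins 54 mm behind the grasp point. The pads swing forward as they close: fully open they stand 13 mm farther back than shut.
Start: joints at [0.919, 0.313, 1.498, -0, 1.331, -0.223], TCP at [218.297, 477.47, 231.294] pointing down, gripper open.
Joint ranges: [-2.94, 2.94], [-0.97, 2.17], [0.19, 2.56], [-1.23, 4.37], [0.02, 3.11], [-2.88, 2.88]. Speed limits (rad/s): [2.39, 2.39, 3.01, 3.14, 3.14, 3.14].

### API

Orientations are given as a unit quaternion [w, x, y, z].
In Python, from rig import ctrl, viewer, models gives the robot as it stands. The module is installed in compiled form; this text tells all that it offers.
- The arm moves only by the shell command python3 -m pendant 'ROWS' [OPENING] [FORCE]. ROWS is text: rows parted by semicolons, each of 4 numbers parted by spaces: the shift along the tool's x, y, z in m, then the turn about the tool's z in rad. In form: x y z yaw; .... A call has 1 to 10 rows; each row shifts and turns the commanded pose from where the row before left it, along the tool's axes as they then stand; what a row does not reach is not made up. A row lasts 1/8 s, in which the tool goes at most 62.5 mm and 10.7 degrees, less where a joint would pass 70% of its speed; a pose out of reach is approached as far as the arm can. A call is refused whole if a number of a shift passes 0.0625 or a number of a turn 0.188, either way. A call with a gripper value outside its range is refused whole. OPENING is the opening, from 0 (shut) to 1 (fully open), set as the call begins (- or left out, the last holds). The fingers move at their own pace and stop on an object; FORCE is the grip in N (left out, the last holds). Time passes only in rows, so rows that do not move let the fingers close. It gives the time, the measured TCP pose, the force, the opening and the grip force at its end, in the units of the state.
- ctrl.sense(): the state, without advancing time (a new reading comes with each control period).
- viewer.capture(name): name is "scene" or "side" or "wrist"; returns a dict with "color" (384x512x3 uint8, red, green, blue), "vertical_fov" (degrees; the focal length in pixels is half the picture's height over the tangent of half this angle, whatever the lens; pixels are square), "cx", "cy" (the principal point, pixels), "pose" (4x4, takes a point from camera to world coordinates). Camera axes: x right, y down, z forward; pixel columns grow to the right and rows downward; lengths in mm; the calibration is good to about 2 mm. The wrist camera is an equidistant fisheye: a pixel r from the principal point sees the ray r / f radians off the axis. A picture is of the moment at which its call begins. There is no depth.
- ctrl.finish_job(): hands the job in; it is judged then, once.
Trained networks look in the newest picture that a camera, given by its name, has taken for a name from the list of things; names that differ only in an ending like _2 or _b are one class to them, and where a whole thing is asked for, a point or a joint stands for the part that bears it (a point fixed in the world has none). Each returns a list of dicts, best first, with "p" (0 to 1); they miss things now and then, are a little off and sometimes report something else, mostly with a low value. They report only what shows in the picture. A call takes as long as a camera call. They do not tell look-alikes from the thing itself.
- models.boxes_of(camera, query): "at" ([x, y, z] in mm, in world coordinates, good to about 4 mm: the middle of the surface that is visible of it).
The state is a dict: "time_s": time; "joints": joint angles; "dq": joint speeds; "tau": joint torques, N m; "eef_pos": TCP position; "ee_rot": TCP orientation; "force": force on the tool from outside, world axes, zero at the start; "wrist_torque": the same for the moment, N m; "grip_width": opening from 0.0 (shut) to 1.0 (fully open); "grip_force": force on a finger pad.
Only numpy, scipy, OpenCV 4.12 (cv2) and the standard library are available. Lean on these libraries where they do the work, as an engineer would, in place of code of your own. Each camera call takes 0.05 s, during which the arm holds its last target. There are 200 camera calls.

### The job

Put the tall narrow sleeve over the upright spigot of the metal port block, all the way down until it sits flush on the flange, lowering it rather than letting it drop. Then turn the block's selector knob clockwise (seen from above) by exactly three clicks and let go. Leave the short wide sleeve and the small bottle beside it where they stand.

Things in the scene. Friction and masses are not known exactly. Their poses are not given: they have to be found in the camera images.
- tall_sleeve_center (a point): Centre, half-way up, of the loose tall sleeve: a white open tube standing upright on the bench, 80 mm high, 48 mm outside and 40 mm inside diameter, walls 4 mm; only its top 8 mm widens to 51 mm outside. About 0.15 kg. z is its axis, up. Round: it can be gripped across any diameter.
- spigot_tip (a point): Top centre of the round upright steel spigot on the port block, 106 mm above the bench. The spigot is 37 mm thick, its top 10 mm tapering to 24 mm, and stands 60 mm above a flange 60 mm wide (flange top 46 mm above the bench). With the tall sleeve fully home its lower rim rests on the flange and its centre is 20 mm below this point, on the same axis.
- selector_grip (a point): Middle of the black selector knob's grip bar, on the knob's vertical axis, 71 mm above the bench. The bar is 60 mm long along this point's x, 14 mm thick along its y (grip across y, from above) and reaches from 17 mm below (round skirt, 62 mm wide) to 13 mm above this point. A white line marks the pointer end, at -x; the axes turn with the knob.
- selector (a joint): Selector angle in rad, growing clockwise seen from above. It starts at 0, beside the end stop, pointer towards the robot, and clicks every 24 degrees (0.419 rad), up to 6 clicks, a white dot at each. Three clicks: 1.257 rad, pointer towards the spigot's side. The detent (about 0.12 N m) pulls the freed knob to the nearest click.
- short_sleeve_center (a point): Centre, half-way up, of the loose short wide sleeve that is not to be used: a white open tube 45 mm high, 62 mm outside and 52 mm inside diameter, standing on the bench.
- bottle_center (a point): Centre, half-way up, of a small loose white bottle with a cap, 40 mm in diameter and 83 mm high, standing on the bench; not to be disturbed.
- port_block: Fixed aluminium port block, 100 mm (its x) by 270 mm (its y) by 40 mm high, screwed to the bench; origin at the centre of its underside. Its x points away from the robot, y left, z up, turned by its yaw. The spigot stands 85 mm towards +y (left), the selector knob 85 mm towards -y (right) of its middle.
Not all that is in view belongs to the job. Leave any purple look-alike of the part that bears tall_sleeve_center alone.

How it is judged (in metres and radians):
On the way, in this order (a step that is already met when the one before it is completed fails the run):
1. the tall sleeve sits fully down on the spigot (horizontal distance between tall_sleeve_center and spigot_tip below 0.006 m and z of tall_sleeve_center in the frame of spigot_tip below -0.017 m and angle between tall_sleeve_center's own z axis and vertical below 0.08 rad), for 0.2 s.
2. the selector stands at its third click, turned clockwise (value of joint selector between 1.12 and 1.4 rad), for 0.2 s.
At the end, for the whole second after the job is handed in: The tall sleeve is upright (within 0.08 rad) over the spigot, its axis within 6 mm of it and its lower rim within 3 mm of the flange, at rest; the selector rests at three clicks clockwise (1.12 to 1.40 rad) (all of step 1 and all of step 2 and velocity of joint selector between -0.1 and 0.1 rad/s and linear speed of tall_sleeve below 0.03 m/s); the robot touches nothing.
It fails at once if the tall sleeve is let fall (moves freely at over 0.6 m/s) (contact force between tall_sleeve and the fingers below 0.1 N and linear speed of tall_sleeve above 0.6 m/s).
It fails at once if the short wide sleeve is moved by more than 30 mm (distance of short_sleeve_center from where it was at the start of the episode above 0.03 m).
It fails at once if the small bottle is moved by more than 30 mm or tipped over (distance of bottle_center from where it was at the start of the episode above 0.03 m or angle between bottle_center's own z axis and vertical above 0.5 rad).
It also fails if it takes over 51 s, if anything falls off the work surface, if the arm or the gripper's body presses on something with over 40 N, if the wrist force passes 120 N, or if a joint passes its speed limit or range.

## Working session

There is one attempt and no reset: what is moved stays moved. The work goes in short steps, Python scripts to look and compute and a shell command to move; the robot and the scene stay as the last step left them, time stands still between calls to the robot, and variables do not carry over. Pictures are saved under pics/ and viewed, at most 10 in all, crops included, and the job is handed in when it is done.

```bash
mkdir -p pics; cat > h.py <<'E'
import numpy as np, cv2
from rig import ctrl, viewer, models
def cap(n,name=None):
    c=viewer.capture(n)
    if name: cv2.imwrite(f'pics/{name}.png',c['color'][:,:,::-1])
    return c
def proj(c,p,fish=False):
    P=np.array(c['pose']); q=P[:3,:3].T@(np.array(p,float)-P[:3,3]); f=384/2/np.tan(np.radians(c['vertical_fov'])/2)
    if fish:
        r=np.hypot(q[0],q[1]);t=np.arctan2(r,q[2]);return c['cx']+f*t*q[0]/r,c['cy']+f*t*q[1]/r
    return c['cx']+f*q[0]/q[2],c['cy']+f*q[1]/q[2]
def ray(c,u,v,z,fish=False):
    P=np.array(c['pose']);f=384/2/np.tan(np.radians(c['vertical_fov'])/2)
    a,b=(u-c['cx'])/f,(v-c['cy'])/f
    if fish:
        t=np.hypot(a,b);d=np.array([a*np.sin(t)/t,b*np.sin(t)/t,np.cos(t)]) if t>0 else np.array([0,0,1.])
    else: d=np.array([a,b,1.])
    d=P[:3,:3]@d; o=P[:3,3]; return o+d*(z-o[2])/d[2]
E
python3 - <<'E'
from h import *
s=ctrl.sense();print(s['ee_rot'],s['eef_pos'],s['time_s'],ctrl.grasp_offset)
ims=[]
for n in('scene','side','wrist'):
    c=cap(n);ims.append(c['color']);f=n=='wrist'
    print(n,np.round(c['pose'],2).tolist())
    for q in('tall_sleeve_center','spigot_tip','selector_grip','short_sleeve_center','bottle_center','port_block'):
        for b in models.boxes_of(n,q): print(' ',q,round(b['p'],2),np.round(b['at']),np.round(proj(c,b['at'],f)))
cv2.imwrite('pics/a.png',cv2.resize(np.vstack([np.hstack(ims[:2]),np.hstack([ims[2],ims[2]*0])]),(800,600))[:,:,::-1])
cv2.imwrite('pics/s.png',ims[0][:,:,::-1])
cv2.imwrite('pics/sd.png',ims[1][:,:,::-1])
E
```

```text
[-2.73376762e-04  2.12776082e-01  9.77100775e-01 -5.83042850e-04] [218.13680762 477.25314433 230.73189226] 0.0 18.700000000000003
scene [[0.86, -0.33, 0.38, 151.51], [-0.51, -0.53, 0.68, -593.68], [-0.02, -0.78, -0.63, 663.77], [0.0, 0.0, 0.0, 1.0]]
  tall_sleeve_center 0.68 [454. 156.  57.] [204. 180.]
  tall_sleeve_center 0.65 [400. 253.  64.] [163. 162.]
  spigot_tip 0.82 [565. -83.  42.] [312. 232.]
  selector_grip 0.73 [ 590. -144.   55.] [343. 241.]
  selector_grip 0.5 [589. 234.  28.] [241. 154.]
  short_sleeve_center 0.83 [590. 232.  24.] [242. 156.]
  bottle_center 0.57 [634. 137.  52.] [279. 160.]
  port_block 0.66 [568. -81.  45.] [312. 229.]
side [[0.94, -0.14, 0.31, 177.73], [-0.34, -0.38, 0.86, -860.86], [-0.01, -0.91, -0.41, 515.47], [0.0, 0.0, 0.0, 1.0]]
  tall_sleeve_center 0.84 [450. 152.  49.] [212. 189.]
  tall_sleeve_center 0.75 [403. 247.  67.] [183. 171.]
  tall_sleeve_center 0.65 [363. 163.  54.] [175. 191.]
  spigot_tip 0.93 [ 570. -106.   46.] [306. 231.]
  selector_grip 0.66 [ 591. -150.   64.] [326. 231.]
  selector_grip 0.55 [587. 228.  33.] [255. 176.]
  short_sleeve_center 0.93 [588. 228.  36.] [255. 175.]
  bottle_center 0.9 [649. 134.  58.] [292. 177.]
  port_block 0.67 [ 568. -110.   44.] [306. 233.]
wrist [[0.42, 0.87, 0.28, 147.99], [0.91, -0.4, -0.13, 509.97], [0.0, 0.3, -0.95, 373.19], [0.0, 0.0, 0.0, 1.0]]
  tall_sleeve_center 0.73 [373. 162.  75.] [114. 348.]
  tall_sleeve_center 0.7 [387. 282.  36.] [183. 322.]
  port_block 0.46 [517.  32.  10.] [123. 381.]
```

View pics/a.png

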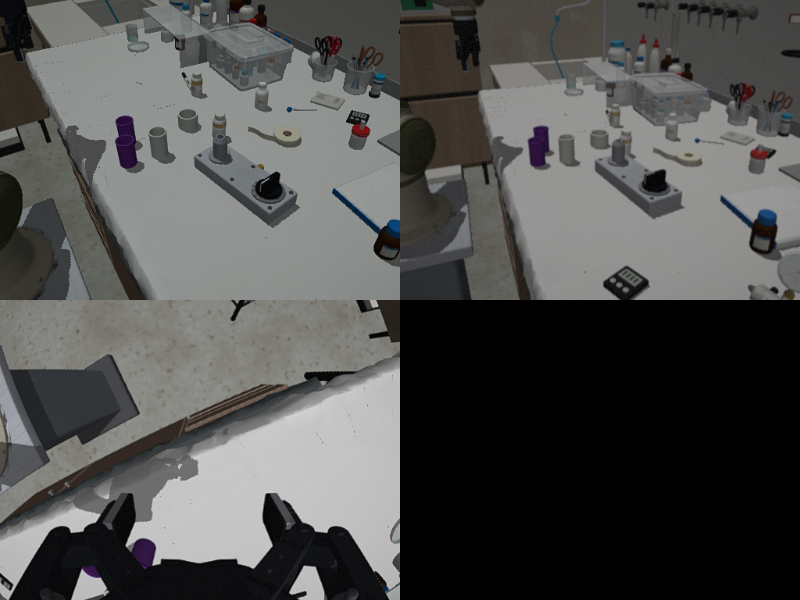

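Candidates (scene picture, 512x384 px): purple tubes at (160,164) and (162,195), the white tall tube at (203,182), and the short wide one at (241,155). By the description it is the white tall tube at (203,182). I'll check that in a close crop.

```bash
python3 - <<'E'
from h import *
a=cv2.imread('pics/s.png')[130:290,140:400]; cv2.imwrite('pics/s2.png',cv2.resize(a,None,fx=3,fy=3,interpolation=2))
b=cv2.imread('pics/sd.png')[140:280,190:380]; cv2.imwrite('pics/sd2.png',cv2.resize(b,None,fx=4,fy=4,interpolation=2))
E
```

```text
(no output)
```

View pics/s2.png

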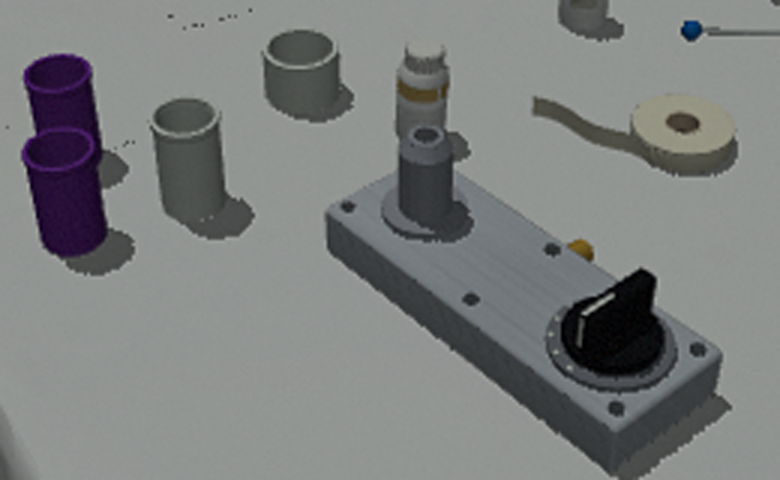

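View pics/sd2.png

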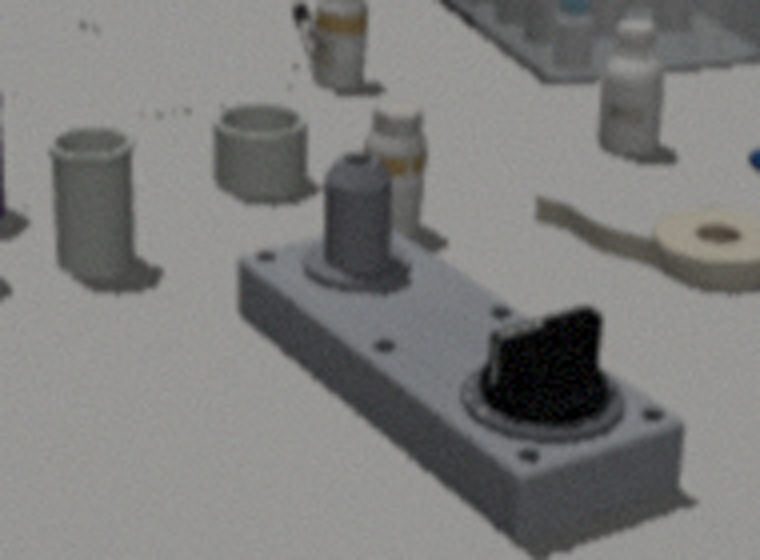

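The crops confirm it. The white tall tube with the flared rim is at scene (202,169). The purple ones are look-alikes, and the short sleeve stands at (241,155). The spigot tip is at (282,175), with the bottle just behind it. Now I'll triangulate.

```bash
python3 - <<'E'
from h import *
a=cap('scene');b=cap('side')
S=lambda x,y:((x+.5)/3-.5+140,(y+.5)/3-.5+130)
D=lambda x,y:((x+.5)/4-.5+190,(y+.5)/4-.5+140)
for n,p,q,z in(('tall',(186,118),(92,143),80),('spig',(426,134),(358,159),106),('short',(301,49),(261,122),45),('hole_nl',(348,206),(266,256),40),('hole_nm',(471,299),(384,345),40),('hole_nr',(616,408),(529,455),40),('hole_fr',(698,349),(652,413),40),('hole_fm',(553,249),(501,313),40),('knobdisc',(612,342),(545,397),46),('bottle',(426,50),(400,110),83)):
    print(n,np.round(ray(a,*S(*p),z),1)[:2],np.round(ray(b,*D(*q),z),1)[:2])
E
```

```text
tall [455.1 163.2] [454.7 161.7]
spig [568.9  28.4] [567.7  27. ]
short [592.1 244.5] [590.9 239.2]
hole_nl [526.6  60.6] [526.   58.6]
hole_nm [545.9 -61.6] [545.6 -61.7]
hole_nr [ 565.5 -183.1] [ 565.2 -183.6]
hole_fr [ 638.9 -171.5] [ 638.8 -170.2]
hole_fm [619.8 -50.4] [618.5 -50.9]
knobdisc [ 593.7 -143.6] [ 592.5 -147.5]
bottle [643.5 141.9] [644.1 138.6]
```

```bash
python3 -m pendant '-.0346 -.0187 .003 0;-.0346 -.0187 .003 0;-.0346 -.0187 .003 0;-.0346 -.0187 .003 0;-.0346 -.0187 .003 0;-.0346 -.0187 .003 0;-.0346 -.0187 .003 0;-.0346 -.0187 .003 0;-.0346 -.0187 .003 0;-.0346 -.0187 .003 0' 1 40; python3 -m pendant '0 0 0 0;0 0 0 0'
python3 - <<'E'
from h import *
s=ctrl.sense();print(s['ee_rot'],s['eef_pos'],s['time_s'],s['joints'])
c=cap('wrist','w1')
print(proj(c,[455,162.5,80],1),proj(c,[569,27.7,106],1))
E
```

```text
time_s: 2.4
eef_pos: [455.9, 162.4, 201.3]
ee_rot: [0.0, 0.213, 0.977, 0.0]
force: [0.4, 0.0, -0.4]
grip_width: 0.999
grip_force: 0.0
time_s: 2.65
eef_pos: [454.9, 164.0, 201.3]
ee_rot: [-0.0, 0.213, 0.977, 0.0]
force: [-0.4, -0.4, -0.5]
grip_width: 1.0
grip_force: 0.0
[-1.40750877e-04  2.12726811e-01  9.77111702e-01  7.77553821e-05] [454.86584968 163.97624738 201.32229569] 2.65 [ 1.02954560e-01  2.48581916e-01  1.66431194e+00  2.50052777e-04
  1.22891773e+00 -1.03919602e+00]
(np.float64(252.6236759896642), np.float64(188.74812645113974)) (np.float64(184.9915109699076), np.float64(334.3980338479448))
```

View pics/w1.png

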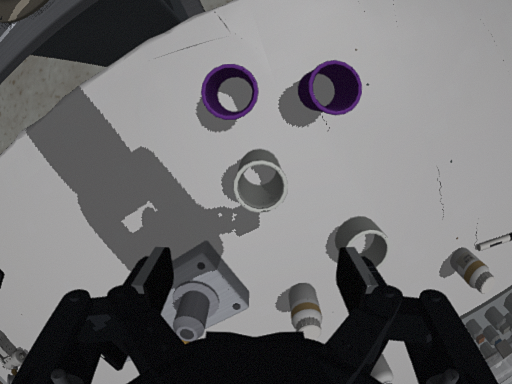

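The wrist picture shows the sleeve rim centred at (261,187), against my prediction of (253,189). The spigot tip is at (186,332), which matches its prediction. I'll measure the rim properly.

```bash
python3 - <<'E'
from h import *
c=cap('wrist')
print(ray(c,261,187,80,1),ray(c,186,331,106,1),ray(c,276,187,80,1)-ray(c,246,187,80,1),np.round(c['pose'],2).tolist())
im=cv2.imread('pics/w1.png'); cv2.imwrite('pics/w1c.png',cv2.resize(im[130:380,150:350],None,fx=2.4,fy=2.4,interpolation=2))
a=cap('scene','s3');b=cap('side','sd3')
for p in([455,162.5,80],[451,155,80]): print(proj(a,p),proj(b,p))
A=cv2.imread('pics/s3.png')[150:220,170:240];B=cv2.imread('pics/sd3.png')[150:220,180:250]
cv2.imwrite('pics/t.png',cv2.resize(np.hstack([A,B]),None,fx=5,fy=5,interpolation=0))
E
```

```text
[456.60843633 170.48740646  80.        ] [564.80568107  32.01495092 106.        ] [11.49481847 25.20511665  0.        ] [[0.42, 0.87, 0.28, 384.41], [0.91, -0.4, -0.13, 196.66], [0.0, 0.3, -0.95, 343.31], [0.0, 0.0, 0.0, 1.0]]
(np.float64(201.77540413988908), np.float64(169.16356689717304)) (np.float64(212.67072453662072), np.float64(175.23099701165884))
(np.float64(201.5974976015569), np.float64(171.53537684940056)) (np.float64(211.91689737100097), np.float64(176.59543132857604))
```

View pics/t.png

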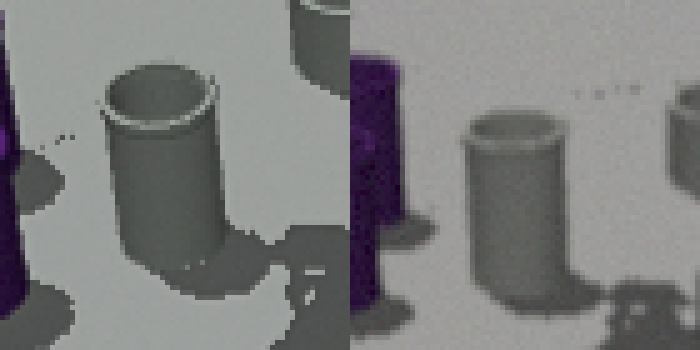

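View pics/w1c.png

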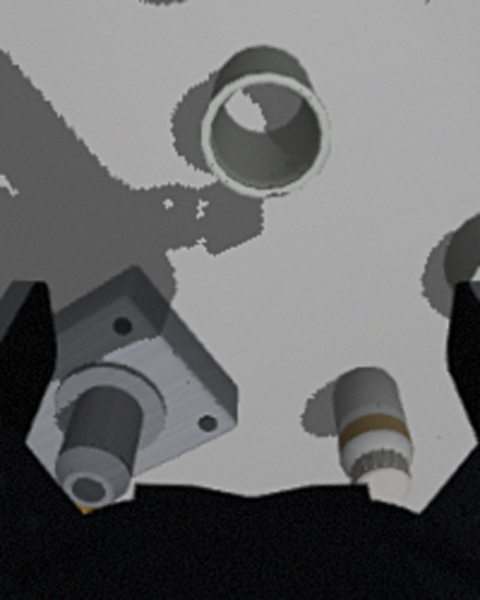

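```bash
python3 -m pendant '0 .003 .024 0;0 0 .024 0;0 0 .024 0;0 0 0 0;0 0 0 0' 
cat >> h.py <<'E'
T=np.linspace(0,2*np.pi,72)
def samp(c,pts,fish):
    g=cv2.cvtColor(c['color'],cv2.COLOR_RGB2GRAY).astype(np.float32); g=cv2.GaussianBlur(g,(3,3),0.6)
    uv=np.array([proj(c,p,fish) for p in pts],np.float32); return cv2.remap(g,uv[:,:1],uv[:,1:],1)[:,0]
def ring(c,x0,y0,z,rin,rout,fish,R=12,step=1.):
    """maximise |contrast| between ring rout and ring rin around (x,y)"""
    best=[]
    for dx in np.arange(-R,R+.1,step):
        for dy in np.arange(-R,R+.1,step):
            o=lambda r:samp(c,[(x0+dx+r*np.cos(t),y0+dy+r*np.sin(t),z) for t in T],fish)
            d=o(rout)-o(rin); best.append((np.mean(np.clip(d,-60,60)),x0+dx,y0+dy))
    best=sorted(best)[::-1]; return np.round(best[0],1)
E
python3 - <<'E'
from h import *
s=ctrl.sense();print(s['eef_pos'],s['time_s'])
for n in('wrist','scene','side'):
    c=cap(n,'x_'+n);f=n=='wrist'
    print(n,c['cx'],c['cy'],'tall',ring(c,456,166,80,18,22.7,f), 'outer',-1*ring(c,456,166,80,23.5,28,f)[0])
E
```

```text
time_s: 3.48
eef_pos: [456.8, 166.6, 130.3]
ee_rot: [0.001, 0.213, 0.977, 0.0]
force: [0.5, 0.4, 0.3]
grip_width: 0.999
grip_force: 0.0
[456.84016983 166.58235882 130.30313163] 3.475
wrist 254.36928974293704 194.7124889909217 tall [ 43.4 456.  170. ] outer -27.8
scene 253.4183760094641 192.3568439881186 tall [ 34.4 456.  168. ] outer -28.7
side 249.5169807174497 189.84700682319618 tall [ 17.1 458.  166. ] outer -18.6
```

View pics/x_wrist.png

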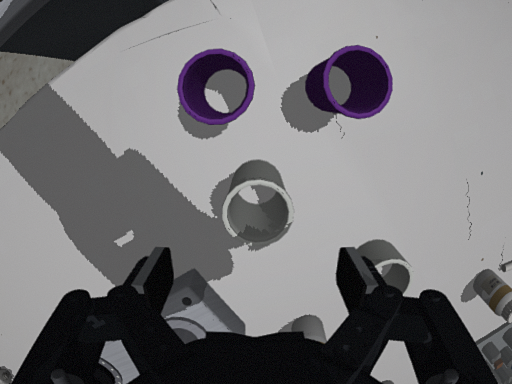

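```bash
python3 -m pendant '.001 .0015 .02 0;0 0 .02 0;0 0 .02 0;0 0 .02 0;0 0 .02 0;0 0 0 0;0 0 0 0'; python3 -m pendant '0 0 0 0;0 0 0 0;0 0 0 0;0 0 0 0;0 0 0 0;0 0 0 0;0 0 0 0;0 0 0 0' 0 40
```

```text
time_s: 4.5
eef_pos: [456.8, 168.1, 30.3]
ee_rot: [0.001, 0.213, 0.977, 0.0]
force: [-0.2, -0.4, 0.4]
grip_width: 1.001
grip_force: 0.0
time_s: 5.5
eef_pos: [456.7, 168.2, 29.9]
ee_rot: [0.001, 0.213, 0.977, 0.0]
force: [0.1, 2.0, 6.3]
grip_width: 0.543
grip_force: 34.1
```

```bash
python3 -m pendant '0 0 -.01 0;0 0 -.02 0;0 0 -.03 0;0 0 -.03 0;0 0 -.03 0;0 0 -.01 0;0 0 0 0'; python3 -m pendant '-.01 -.005 0 0;-.02 -.01 0 0;-.02 -.01 0 0;-.02 -.01 0 0;-.02 -.01 0 0;-.02 -.01 0 0;-.02 -.01 0 0;-.02 -.01 0 0;-.0094 -.0054 0 0;0 0 0 0'; python3 -m pendant '0 0 0 0;0 0 0 0;0 0 0 0'
python3 - <<'E'
from h import *
s=ctrl.sense();x,y,z=s['eef_pos'];print(s['joints'])
a=cap('scene','p_s');b=cap('side','p_sd');c=cap('wrist','p_w')
top=80+z-29.9
for n,k in(('scene',a),('side',b),('wrist',c)):
    f=n=='wrist';print(n,'sleeve',ring(k,x,y,top,18,22.7,f,8),'tip',[np.round(proj(k,[567+i,29+i,106],f),1) for i in(0,)])
A=a['color'][110:260,220:370];B=b['color'][110:260,220:370];C=c['color'][170:384,150:364]
r=lambda i:cv2.resize(i,(266,266),interpolation=2)
cv2.imwrite('pics/q.png',np.hstack([cv2.resize(i,(396,396),interpolation=2) for i in(A,B)])[:,:,::-1])
E
```

```text
time_s: 6.38
eef_pos: [456.0, 168.0, 159.1]
ee_rot: [-0.0, 0.213, 0.977, -0.0]
force: [-0.7, 0.2, -2.4]
grip_width: 0.542
grip_force: 36.0
time_s: 7.62
eef_pos: [567.9, 28.2, 159.1]
ee_rot: [-0.0, 0.213, 0.977, 0.0]
force: [-0.9, 1.1, -1.8]
grip_width: 0.544
grip_force: 36.0
time_s: 8.0
eef_pos: [567.6, 29.0, 159.4]
ee_rot: [0.0, 0.213, 0.977, 0.0]
force: [0.5, -0.5, -1.7]
grip_width: 0.54
grip_force: 36.0
[-1.55051244e-01  4.69832031e-01  1.46492737e+00  1.57763097e-05
  1.20672177e+00 -1.29758180e+00]
scene sleeve [ 26.5 573.6  25. ] tip [array([280.7, 174.5])]
side sleeve [ 12.9 575.6  37. ] tip [array([278.5, 179.1])]
wrist sleeve [ 13.3 565.6  31. ] tip [array([253.7, 214.3])]
```

View pics/q.png

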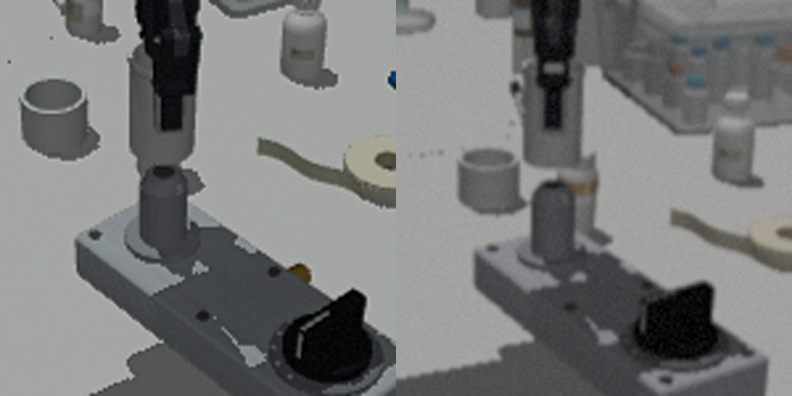

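In both views the held sleeve is directly above the spigot: scene columns 162 and 162, side 552 and 552. Depth along the tool's y axis is best seen from the wrist camera.

```bash
python3 - <<'E'
from h import *
im=cv2.imread('pics/p_w.png')[120:300,140:370]; cv2.imwrite('pics/q2.png',cv2.resize(im,None,fx=3.3,fy=3.3,interpolation=2))
E
```

```text
(no output)
```

View pics/q2.png

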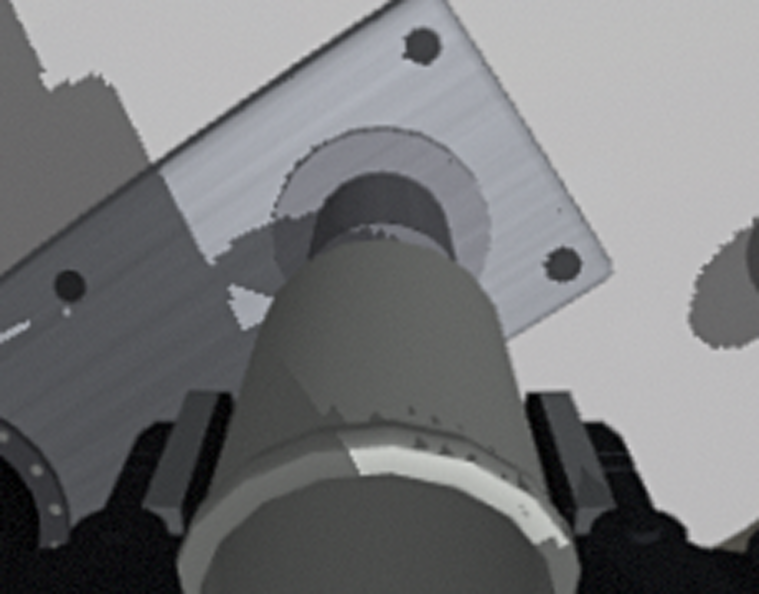

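The wrist crop shows the sleeve at column 379–380 and the spigot and flange at 382, so they agree within about 1 mm. I'll shift +1 mm along y and lower gently, watching the force.

```bash
python3 -m pendant '0 .001 .01 0;0 0 .01 0;0 0 .005 0;0 0 .005 0;0 0 .005 0;0 0 0 0'; python3 -m pendant '0 0 .003 0;0 0 .003 0;0 0 .003 0;0 0 0 0'
```

```text
time_s: 8.9
eef_pos: [568.2, 29.4, 124.0]
ee_rot: [0.0, 0.213, 0.977, -0.0]
force: [0.4, -1.4, -3.0]
grip_width: 0.548
grip_force: 35.9
time_s: 9.4
eef_pos: [568.2, 29.4, 115.0]
ee_rot: [0.0, 0.213, 0.977, -0.0]
force: [2.1, -1.3, -4.2]
grip_width: 0.545
grip_force: 35.9
```

Past the taper with little force. Continuing.

```bash
python3 -m pendant '0 0 .005 0;0 0 .005 0;0 0 .005 0;0 0 .005 0;0 0 .005 0;0 0 .005 0;0 0 .003 0;0 0 0 0'; python3 -m pendant '0 0 .002 0;0 0 .002 0;0 0 .001 0;0 0 0 0'
```

```text
time_s: 10.4
eef_pos: [568.2, 29.4, 81.9]
ee_rot: [0.0, 0.213, 0.977, -0.0]
force: [4.9, -2.8, -6.2]
grip_width: 0.544
grip_force: 36.1
time_s: 10.9
eef_pos: [568.2, 29.5, 77.3]
ee_rot: [0.0, 0.213, 0.977, -0.0]
force: [3.1, -2.4, -1.7]
grip_width: 0.541
grip_force: 36.4
```

```bash
python3 -m pendant '0 0 .001 0;0 0 0 0;0 0 0 0'; python3 -m pendant '0 0 .001 0;0 0 0 0;0 0 0 0'
```

```text
time_s: 11.28
eef_pos: [568.2, 29.5, 76.3]
ee_rot: [0.0, 0.213, 0.977, 0.0]
force: [3.8, -2.5, -1.1]
grip_width: 0.546
grip_force: 36.4
time_s: 11.65
eef_pos: [568.3, 29.5, 75.9]
ee_rot: [0.0, 0.213, 0.977, -0.0]
force: [1.7, -2.6, 5.2]
grip_width: 0.549
grip_force: 36.5
```

Home: TCP is at 75.9 and the force rose. Releasing and retracting.

```bash
python3 -m pendant '0 0 0 0;0 0 0 0;0 0 0 0;0 0 0 0;0 0 0 0;0 0 0 0' 1; python3 -m pendant '0 0 -.01 0;0 0 -.015 0;0 0 -.02 0;0 0 -.02 0;0 0 -.02 0;0 0 -.02 0;0 0 -.01 0'; python3 -m pendant '-.0096 -.0143 0 0;-.0096 -.0143 0 0;-.0096 -.0143 0 0;-.0096 -.0143 0 0;-.0096 -.0143 0 0;-.0096 -.0143 0 0;-.0096 -.0143 0 0;-.0096 -.0143 0 0;-.0096 -.0143 0 0;-.0096 -.0143 0 0';python3 -m pendant '0 0 0 -.148;0 0 0 -.148;0 0 0 -.148;0 0 0 -.146;0 0 0 0;0 0 0 0'
python3 - <<'E'
from h import *
s=ctrl.sense();print(s['joints'],s['eef_pos'],s['ee_rot'])
a=cap('scene','k_s');b=cap('side','k_sd');c=cap('wrist','k_w')
for n,k in(('scene',a),('side',b),('wrist',c)):
    f=n=='wrist';print(n,np.round(proj(k,[596,-140,84],f)),[ (round(o['p'],2),np.round(o['at'])) for o in models.boxes_of(n,'selector_grip')])
    if n!='side':print(ring(k,569,28,126,18,22.7,f,8))
w=c['color'][100:300,130:380]; A=a['color'][120:280,240:400]
cv2.imwrite('pics/k.png',np.hstack([cv2.resize(A,(360,360),interpolation=2),cv2.resize(w,(440,352),interpolation=2)[:352] if 0 else cv2.resize(w,(440,360),interpolation=2)])[:,:,::-1])
E
```

```text
time_s: 12.4
eef_pos: [568.1, 29.6, 75.3]
ee_rot: [-0.0, 0.213, 0.977, 0.0]
force: [-0.0, 1.1, 1.5]
grip_width: 0.998
grip_force: 0.0
time_s: 13.28
eef_pos: [568.5, 29.5, 192.3]
ee_rot: [0.001, 0.213, 0.977, 0.0]
force: [-0.1, 0.6, 0.2]
grip_width: 0.999
grip_force: 0.0
time_s: 14.52
eef_pos: [596.2, -141.5, 190.3]
ee_rot: [0.0, 0.213, 0.977, -0.0]
force: [0.3, 0.3, -1.3]
grip_width: 1.001
grip_force: 0.0
time_s: 15.28
eef_pos: [596.0, -140.6, 190.3]
ee_rot: [-0.0, -0.079, 0.997, -0.0]
force: [-0.3, 0.2, 1.0]
grip_width: 1.007
grip_force: 0.0
[-4.22781278e-01  5.37169177e-01  1.27479334e+00 -2.07857264e-05
  1.32965297e+00 -2.15199376e+00] [ 596.0388291  -140.64231847  190.27727146] [-1.48630363e-05 -7.91277537e-02  9.96864483e-01 -3.35429966e-06]
scene [346. 227.] [(0.81, array([ 590., -146.,   57.]))]
[ 46.1 567.   29. ]
side [327. 220.] [(0.66, array([ 591., -152.,   62.])), (0.22, array([652., 135.,  57.]))]
wrist [255. 193.] [(0.65, array([ 591., -141.,   51.]))]
[ 59.8 568.   29. ]
```

View pics/k.png

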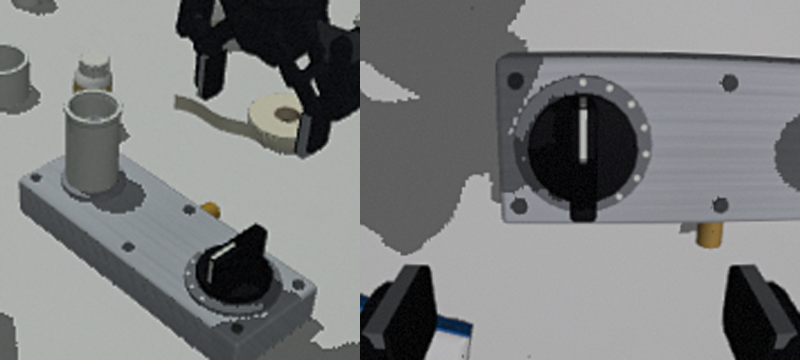

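All 10 pictures are used. The sleeve sits over the spigot (rim fit 568,29). The knob bar is aligned with the tool and about 2 mm towards tool +y (wrist column 257 against 254). Descending on it and gripping.

```bash
python3 -m pendant '.001 .002 .02 0;0 0 .025 0;0 0 .025 0;0 0 .025 0;0 0 .02 0;0 0 .01 0;0 0 .004 0;0 0 0 0;0 0 0 0'; python3 -m pendant '0 0 0 0;0 0 0 0;0 0 0 0;0 0 0 0;0 0 0 0;0 0 0 0;0 0 0 0;0 0 0 0' 0 50
```

```text
time_s: 16.7
eef_pos: [595.0, -138.7, 62.0]
ee_rot: [0.001, -0.081, 0.997, -0.0]
force: [-0.3, -0.3, 0.7]
grip_width: 1.002
grip_force: 0.0
time_s: 17.7
eef_pos: [594.7, -138.8, 61.5]
ee_rot: [0.0, -0.08, 0.997, -0.0]
force: [-0.5, -3.8, 2.9]
grip_width: 0.153
grip_force: 51.0
```

```bash
python3 -m pendant '0 0 0 .14;0 0 0 .14;0 0 0 .14;0 0 0 .14;0 0 0 .14;0 0 0 .14;0 0 0 .14;0 0 0 .14;0 0 0 .137;0 0 0 0'; python3 -m pendant '0 0 0 0;0 0 0 0;0 0 0 0'; python3 -c "
from h import *
s=ctrl.sense();print(s['ee_rot'],s['wrist_torque'],2*np.arctan2(s['ee_rot'][1],s['ee_rot'][2])+2*.0797)"
```

```text
time_s: 18.95
eef_pos: [595.3, -137.9, 61.5]
ee_rot: [0.0, 0.52, 0.854, 0.001]
force: [4.2, 3.3, 2.2]
grip_width: 0.152
grip_force: 50.9
time_s: 19.32
eef_pos: [595.3, -137.8, 61.5]
ee_rot: [0.0, 0.519, 0.855, 0.001]
force: [4.0, 3.9, 2.7]
grip_width: 0.15
grip_force: 50.9
[3.97311249e-04 5.19436177e-01 8.54508771e-01 8.13102379e-04] [ 0.7612707  -0.66606546  0.04418823] 1.2517824927279158
```

Turned 1.25 rad with almost no remaining torque. Release, retract, verify.

```bash
python3 -m pendant '0 0 0 0;0 0 0 0;0 0 0 0;0 0 0 0;0 0 0 0;0 0 0 0' 1; python3 -m pendant '0 0 -.01 0;0 0 -.02 0;0 0 -.025 0;0 0 -.025 0;0 0 -.025 0;0 0 -.025 0;0 0 0 0;0 0 0 0'
python3 - <<'E'
from h import *
s=ctrl.sense();print(s['ee_rot'],s['eef_pos'])
c=cap('wrist','f_w');a=cap('scene','f_s')
print('sleeve',ring(c,569,28,126,18,22.7,1,6),ring(a,569,28,126,18,22.7,0,6))
# white pointer line on bar top z=84: fit direction by brightness along a radius of the knob
k=np.array([595,-138.3])
sc=[]
for d in np.arange(-20,150,2.):
    t=np.radians(180+9.2-d)
    pts=[(*(k+r*np.array([np.cos(t),np.sin(t)])),84) for r in np.arange(8,27,1.)]
    sc.append((samp(c,pts,True).mean(),samp(a,pts,False).mean(),d))
for i in(0,1):print([(round(float(x[i])),x[2]) for x in sorted(sc,key=lambda x:-x[i])[:5]])
E
```

```text
time_s: 20.08
eef_pos: [594.7, -138.6, 61.3]
ee_rot: [-0.0, 0.521, 0.854, -0.0]
force: [-0.1, -0.8, 0.3]
grip_width: 1.0
grip_force: 0.0
time_s: 21.08
eef_pos: [594.3, -138.4, 190.5]
ee_rot: [-0.001, 0.521, 0.854, -0.0]
force: [-0.1, 0.3, 0.5]
grip_width: 0.997
grip_force: 0.0
[-5.88162844e-04  5.20879156e-01  8.53630221e-01 -6.68180796e-05] [ 594.33878773 -138.43206438  190.52651471]
sleeve [ 24.5 570.   29. ] [ 45.6 567.   29. ]
[(169, np.float64(76.0)), (168, np.float64(74.0)), (148, np.float64(78.0)), (142, np.float64(72.0)), (113, np.float64(80.0))]
[(163, np.float64(148.0)), (163, np.float64(146.0)), (162, np.float64(144.0)), (162, np.float64(142.0)), (161, np.float64(140.0))]
```

The pointer line fits about 74°, which matches three clicks (72°), and the sleeve is home at (568,29).

```bash
python3 -c "
from rig import ctrl; print(ctrl.finish_job())"
```

```text
the job is handed in; nothing more can be done
None
```

I handed the job in: by my measurements the tall sleeve is fully down on the spigot and the selector is at three clicks clockwise (pointer about 74° against 72° nominal), but no verdict came back.

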